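Start the degassing pump and crack the pot's vent cap

TASK

Start the degassing pump: on the white controller press the blue, then the yellow, then the green button, each fully down and let up again, one at a time. Then screw the black vent cap on the steel pot clockwise until it bottoms out, back it off a quarter turn so that the pot bleeds slowly, and finish still gripping the cap by its sides and holding it there (do not let go). Leave the cup, resin casting, can and sanding block where they are.

Things in the scene. Friction and masses are not known exactly. Their poses are not given: they have to be found in the camera images.
- vent_cap: black round knurled screw cap, 46 mm across, 30 mm tall, white radial line on top (along its -x); captive and already started on the thread of the brass neck on top of the pot. Origin: on its axis, half-way up; z up. It sinks 8 mm per clockwise turn. When bottomed out its centre is 40 mm above the pot's flat lid. Light friction, about 0.1 N m; stays where it is left; stops hard at the bottom
- cap_turn (a joint): turn of the cap on its thread, rad: 0 = loosest, grows clockwise seen from above (tightening), 2.8 = bottomed out against the collar (hard stop)
- pot: fixed round steel degassing pot with grey lid, 184 mm across, lid top 130 mm above the table, clear around the cap out to 72 mm from the axis but for brass collars narrower than the cap; a dial gauge sticks out on its -x side. Origin: centre of its underside, z up
- panel: fixed white pump controller box lying flat, 110 x 240 x 50 mm (x, y, z), three push buttons in a row along its y, 70 mm apart (which colour is where varies). Origin: centre of its underside
- blue_top (a point): centre of the top face of the blue round push button, 30 mm across, which stands 10 mm proud of a black ring (46 mm across). It is pressed straight down
- blue (a joint): travel of the blue button, m: 0 = up, 0.006 = fully down; sprung, about 1.5 N to start and 5 N at the bottom, springs back up when let go
- yellow_top (a point): centre of the top face of the yellow round push button, 30 mm across, which stands 10 mm proud of a black ring (46 mm across). It is pressed straight down
- yellow (a joint): travel of the yellow button, m: 0 = up, 0.006 = fully down; sprung, about 1.5 N to start and 5 N at the bottom, springs back up when let go
- green_top (a point): centre of the top face of the green round push button, 30 mm across, which stands 10 mm proud of a black ring (46 mm across). It is pressed straight down
- green (a joint): travel of the green button, m: 0 = up, 0.006 = fully down; sprung, about 1.5 N to start and 5 N at the bottom, springs back up when let go
- cup: white plastic cup, 68 mm across the rim, 78 mm tall, loose; leave it alone. Origin: centre of its underside
- casting: greenish clear resin disc, 52 mm across, 22 mm high, loose; leave it alone. Origin: centre of its underside
- can: white and blue can with black spout, 66 mm across, 112 mm tall with spout, loose; leave it alone. Origin: centre of its underside
- sander: cork sanding block 71 x 111 x 34 mm with black underside, loose; leave it alone. Origin: centre of its underside
Things that resemble listed ones, but are neither listed nor needed, are in the scene too. Of the things like the pot, leave any that is red; of the rest the larger one is meant.

How it is judged:
On the way, in this order (a step that is already met when the one before it is completed fails the run):
1. the blue button is pressed fully down, alone (value of joint blue above 0.0045 m and value of joint each of yellow, green below 0.002 m), for 0.05 s.
2. the yellow button is pressed fully down, alone (value of joint yellow above 0.0045 m and value of joint each of blue, green below 0.002 m), for 0.05 s.
3. the green button is pressed fully down, alone (value of joint green above 0.0045 m and value of joint each of blue, yellow below 0.002 m), for 0.05 s.
4. the buttons are up and the cap is screwed down to its stop (value of joint cap_turn above 2.73 rad and value of joint each of blue, yellow, green below 0.002 m), for 0.2 s.
At the end, for the whole second after the job is handed in: The cap stands a quarter turn (1.57 rad, give or take 0.26) back from its stop, at rest, gripped between the fingers (grasp point within 24 mm of the cap's centre, contact over 3 N); all three buttons are up (value of joint cap_turn between 0.9692 and 1.4892 rad and contact force between the fingers and vent_cap above 3 N and distance between the grasp point and vent_cap below 0.024 m and value of joint each of blue, yellow, green below 0.002 m and velocity of joint cap_turn between -0.05 and 0.05 rad/s); the arm keeps its last pose, push and grip.
It fails at once if two buttons pressed in at once (value of joint each of blue, yellow above 0.003 m or value of joint each of blue, green above 0.003 m or value of joint each of yellow, green above 0.003 m).
It fails at once if the cup, casting, can or sanding block is shifted by more than 25 mm or tipped (distance of any of cup, casting, can, sander from where it was at the start of the episode above 0.025 m or angle between any of cup, casting, can, sander's own z axis and vertical above 0.35 rad).
It also fails if it takes over 72 s, if anything falls off the work surface, if the arm or the gripper's body presses on something with over 40 N, if the wrist force passes 120 N, or if a joint passes its speed limit or range.

ROBOT

A 6-joint arm with a two-finger parallel gripper is mounted at the origin on the work surface. World frame = base frame: x ahead of the robot, y to its left, z up, the work surface at z = 0. Lengths are in m, angles in rad, forces in N, time in s.
With the tool pointing down it reaches from about 0.375 to 0.9 m from the base axis. Payload 3.1 kg.
Tool frame: the origin (TCP) lies midway between the tips of the shut fingers; the grasp point (between the pads) lies 19 mm behind it; z points along the fingers, x is the direction in which the jaws open and shut, and the axes are right-handed (so a half turn about z gives the same grasp; the last joint's range is limited). The gripper opens to 87 mm and grips with 3 to 60 N. Pads are 19 mm wide; open, the fingers measure 117 mm over their backs; the gripper's body (75 mm by 190 mm) begins 51 mm behind the grasp point.
Start: joints at [-1.399, 0.527, 1.433, -0, 1.181, -0.178], TCP at [0.215, -0.587, 0.223] pointing down, gripper open.
Joint ranges: [-3.08, 3.08], [-0.75, 2.2], [0.22, 2.44], [-1.43, 4.57], [0, 2.65], [-2.85, 2.85]. Speed limits (rad/s): [2.79, 2.79, 3.14, 3.14, 3.14, 3.14].

INTERFACE

Orientations are given as a unit quaternion [x, y, z, w].
In Python, from rig import * gives the robot as it stands.
- The arm moves only by the tool drive_tool, never from a script. Its argument "plan" is a list of rows, each an object with "offset": the shift along the tool's x, y, z in cm, a list of three; "delta_rot": the turn, a rotation vector about the tool's x, y, z in degrees, a list of three; "jaw": the finger opening in cm, from 0 to 8.7. In form: [{"offset": [dx, dy, dz], "delta_rot": [wx, wy, wz], "jaw": jaw}, ...]. A call has exactly 8 rows; each row is the pose to reach, as a shift and turn from the pose commanded when the call began, along the tool's axes at that moment; what a row does not reach only later rows make up. A row lasts 1/12 s, in which the tool goes at most 41.7 mm and 7.16 degrees, less where a joint would pass 70% of its speed; a pose out of reach is approached as far as the arm can. A call with a gripper value outside its range is refused whole. The fingers move at their own pace and stop on an object; "squeeze" is the grip in N (left out, the last holds). Time passes only in rows, so rows that repeat a pose let the fingers close, or fill a call up. It gives the time, the measured TCP pose, the force and the opening at its end, in the units of the state.
- get_obs(): the state, without advancing time (a new reading comes with each control period).
- camera(name): name is "side" or "top"; returns the picture (480x640x3 uint8, red, green, blue); there is no depth.
- calibration(name): a dict with "K" (3x3 intrinsics, pixels), "pose" (4x4, takes a point from camera to world coordinates). Camera axes: x right, y down, z forward; pixel columns grow to the right and rows downward; lengths in m; the calibration is good to about 2 mm. A picture is of the moment at which its call begins. calibration takes no time and is no camera call.
- hand_in(): hands the job in, once; it reports no verdict.
The state is a dict: "time": time; "q": joint angles; "joint_velocities": joint speeds; "joint_torque": joint torques, N m; "position": TCP position; "tool_rot": TCP orientation; "ft_force": force on the tool from outside, world axes, zero at the start; "moment": the same for the moment, N m; "grip_width": finger opening in m.
Only numpy, scipy, OpenCV 4.12 (cv2) and the standard library are available. Lean on these libraries where they do the work, as an engineer would, in place of code of your own. Each camera call takes 0.05 s, during which the arm holds its last target.

## Working session

There is one attempt and no reset: what is moved stays moved. The work goes in short steps, Python scripts to look and compute and a tool call to move; the robot and the scene stay as the last step left them, time stands still between calls to the robot, and variables do not carry over. Pictures are saved under pics/ and viewed, and the job is handed in when it is done.

Besides the shell and the picture viewer there is one more tool, called after "Call:" as name([rows], argument=value, ...), one row to a line, values as JSON. drive_tool: Moves the arm, as the interface text tells. Its arguments: {"type":"object","properties":{"plan":{"type":"array","items":{"type":"object","properties":{"offset":{"type":"array","items":{"type":"number"}},"delta_rot":{"type":"array","items":{"type":"number"}},"jaw":{"type":"number"}}}},"squeeze":{"type":"number"}},"required":["plan"]}

```bash
mkdir -p pics; python3 - <<'E'
from rig import *
import cv2
for n in("side","top"):
    im=camera(n); cv2.imwrite(f"pics/{n}0.png",cv2.cvtColor(im,cv2.COLOR_RGB2BGR))
    c=calibration(n); print(c["K"],c["pose"])
print(get_obs())
E
```

```text
[[562.20844186   0.         323.32728072]
 [  0.         562.20844186 235.65375544]
 [  0.           0.           1.        ]] [[-0.99394541 -0.07770287  0.07768389  0.41901367]
 [-0.1091462   0.77954882 -0.61675825  0.68031412]
 [-0.0126345  -0.62150293 -0.78330995  1.06544274]
 [ 0.          0.          0.          1.        ]]
[[540.89372049   0.         318.91397008]
 [  0.         540.89372049 241.11577183]
 [  0.           0.           1.        ]] [[ 0.00253467 -0.99751648  0.07038787  0.44451613]
 [-0.9999737  -0.00300659 -0.00659941 -0.02727115]
 [ 0.00679465 -0.07036929 -0.99749787  1.28030273]
 [ 0.          0.          0.          1.        ]]
{'time': 0.1, 'q': array([-1.39849830e+00,  5.28419633e-01,  1.43378376e+00, -9.96853467e-06,
        1.18138882e+00, -1.78460246e-01]), 'joint_velocities': array([-4.01110820e-05, -9.14881071e-04, -4.08301017e-03,  8.81658894e-05,
        2.02488024e-04,  9.57329266e-04]), 'joint_torque': array([-2.27865612e-04, -4.40986526e+01, -1.77150947e+01,  6.34016516e-02,
        5.34131681e-02, -4.30856971e-05]), 'position': array([ 0.21468884, -0.58626257,  0.22163791]), 'tool_rot': array([ 8.19637795e-01, -5.72881214e-01, -7.08036035e-04, -7.05874005e-04]), 'ft_force': array([-0.40127884, -0.91558857, -0.16145132]), 'moment': array([-0.01169096,  0.01538409,  0.01390378]), 'grip_width': 0.08700368418015153}
```

View pics/top0.png

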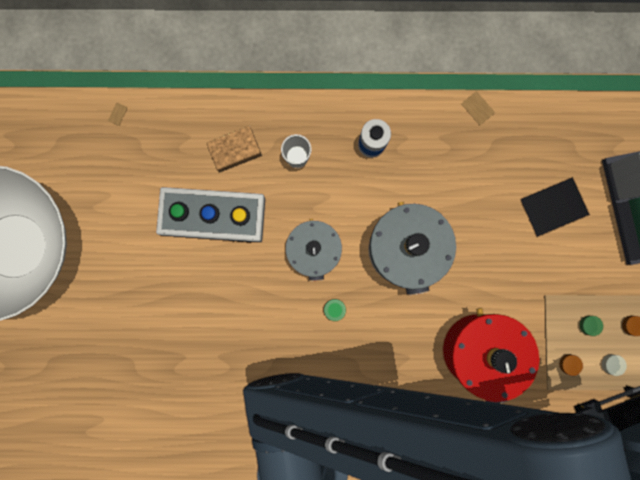

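View pics/side0.png

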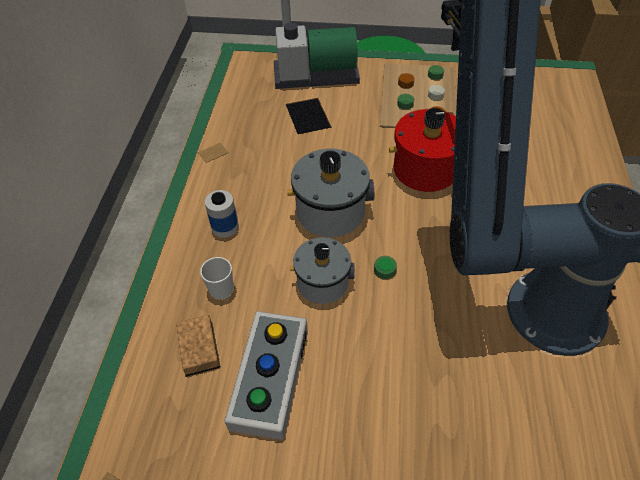

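Pots: red (503,361 top) must be left, small grey (314,248) is the lesser one, and large grey (417,244 top; 330,160 side) is the one meant. There is one panel, with green (178,211), blue (209,213) and yellow (240,215) in the top view. Next, close crops.

```bash
python3 - <<'E'
import cv2,numpy as np
t=cv2.imread("pics/top0.png");s=cv2.imread("pics/side0.png")
def cr(im,x,y,w,h,z):return cv2.resize(im[y:y+h,x:x+w],None,fx=z,fy=z,interpolation=cv2.INTER_CUBIC)
a=cr(t,365,195,100,100,4);b=cr(s,280,140,100,100,4)
c=cr(t,150,180,125,65,3.2*1);c=cv2.resize(c,(400,200));d=cv2.resize(s[305:445,220:320],(400,200)) 
cv2.imwrite("pics/crop.png",np.vstack([np.hstack([a,b]),np.hstack([c,d])]))
E
```

```text
(no output)
```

View pics/crop.png

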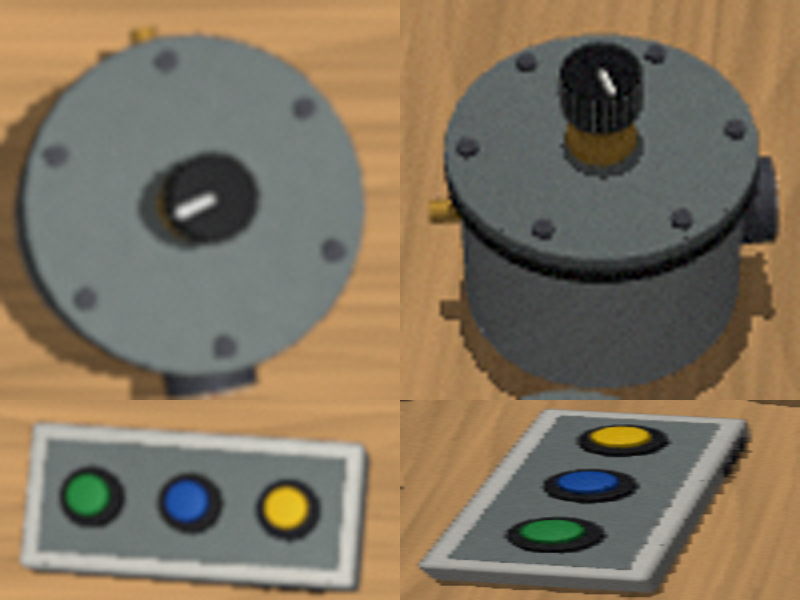

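```bash
cat > h.py <<'E'
import numpy as np,cv2,json
from scipy.spatial.transform import Rotation as R
from rig import *
def ray(n,uv):
    c=calibration(n);K=c["K"];P=np.array(c["pose"]);d=P[:3,:3]@np.linalg.inv(K)@[uv[0],uv[1],1];return P[:3,3],d
def onz(n,uv,z):
    o,d=ray(n,uv);return o+d*(z-o[2])/d[2]
def proj(n,p):
    c=calibration(n);P=np.linalg.inv(c["pose"]);q=c["K"]@(P[:3,:3]@p+P[:3,3]);return q[:2]/q[2]
def tri(uvt,uvs):
    A=[];b=[]
    for n,u in(("top",uvt),("side",uvs)):
        o,d=ray(n,u);d=d/np.linalg.norm(d);M=np.eye(3)-np.outer(d,d);A.append(M);b.append(M@o)
    return np.linalg.lstsq(np.vstack(A),np.hstack(b),rcond=None)[0]
def move(target,yaw=None):
    "offset in cm / turn in deg from the present pose to target pos and down-yaw (deg)"
    o=get_obs();r=R.from_quat(o["tool_rot"]);off=r.inv().apply(np.array(target)-o["position"])*100
    out=[off.round(2)]
    if yaw is not None:
        y=np.radians(yaw);t=R.from_matrix(np.array([[np.cos(y),np.sin(y),0],[np.sin(y),-np.cos(y),0],[0,0,-1]]))
        out.append((r.inv()*t).as_rotvec(degrees=True).round(2))
    return out
E
python3 - <<'E'
from h import *
t=cv2.imread("pics/top0.png");s=cv2.imread("pics/side0.png")
def blob(im,c,rng,rad=14):
    h=cv2.cvtColor(im,cv2.COLOR_BGR2HSV).astype(int);m=(h[...,0]>=rng[0])&(h[...,0]<=rng[1])&(h[...,1]>120)&(h[...,2]>60)
    yy,xx=np.mgrid[:480,:640];m&=np.hypot(xx-c[0],yy-c[1])<rad
    return np.array([xx[m].mean(),yy[m].mean()]),m.sum()
for n,ct,cs,r in(("green",(178,211),(258,399),(50,85)),("blue",(209,213),(267,364),(100,130)),("yellow",(240,215),(276,332),(18,35))):
    a,na=blob(t,ct,r);b,nb=blob(s,cs,r);p=tri(a,b);print(n,a,na,b,nb,p.round(4),onz("top",a,.062).round(4),onz("side",b,.062).round(4))
p=tri((418,244),(330.3,157.8));print("cap top",p,onz("top",(418,244),.189),onz("side",(330.3,157.8),.189))
# lid from bolts/outline top: fit
g=cv2.cvtColor(t,cv2.COLOR_BGR2HSV);m=((g[...,1]<70)&(g[...,2]>80)).astype(np.uint8);m[:, :360]=0;m[:,470:]=0;m[:190]=0;m[300:]=0
cs,_=cv2.findContours(m,0,1);c=max(cs,key=cv2.contourArea);e=cv2.fitEllipse(cv2.convexHull(c));print(e,onz("top",e[0],.13))
a=onz("top",(365+215/4,195+200/4),.188);b=onz("top",(365+178/4,195+216/4),.188);print("line",np.degrees(np.arctan2(*(b-a)[1::-1])))
print(get_obs()["q"])
E
```

```text
green [176.83006536 210.39869281] 153 [257.43979058 396.05235602] 191 [0.5979 0.2843 0.07  ] [0.5992 0.2864 0.062 ] [0.599  0.2811 0.062 ]
blue [207.95180723 212.42771084] 166 [266.4973545  361.94708995] 189 [0.5934 0.2146 0.0686] [0.5948 0.216  0.062 ] [0.594  0.2115 0.062 ]
yellow [238.85795455 214.63068182] 176 [274.71428571 330.28571429] 189 [0.5888 0.1451 0.0685] [0.59  0.146 0.062] [0.5894 0.1416 0.062 ]
cap top [ 0.51578004 -0.235797    0.18549947] [ 0.51627452 -0.23510123  0.189     ] [ 0.51467157 -0.23214732  0.189     ]
((413.09002685546875, 246.9112091064453), (83.95622253417969, 88.79478454589844), 165.4647216796875) [ 0.51390013 -0.23578691  0.13      ]
line 113.44879153748337
[-1.39849830e+00  5.28419633e-01  1.43378376e+00 -9.96853467e-06
  1.18138882e+00 -1.78460246e-01]
```

```bash
python3 - <<'E'
from h import *
print(move((.2147,-.5863,.30)),move((.594,.2150,.28),0))
E
```

```text
[array([-0.01, -0.  , -7.84])] [array([-62.23, -63.16,  -5.69]), array([ -0.09,   0.09, -69.9 ])]
```

Call:
drive_tool([
  {"offset":[0,0,-4],"delta_rot":[0,0,0],"jaw":0},
  {"offset":[0,0,-8],"delta_rot":[0,0,0],"jaw":0},
  {"offset":[-62.2,-63.2,-7],"delta_rot":[0,0,-70],"jaw":0},
  {"offset":[-62.2,-63.2,-7],"delta_rot":[0,0,-70],"jaw":0},
  {"offset":[-62.2,-63.2,-7],"delta_rot":[0,0,-70],"jaw":0},
  {"offset":[-62.2,-63.2,-7],"delta_rot":[0,0,-70],"jaw":0},
  {"offset":[-62.2,-63.2,-7],"delta_rot":[0,0,-70],"jaw":0},
  {"offset":[-62.2,-63.2,-7],"delta_rot":[0,0,-70],"jaw":0},
], squeeze=20)

```text
time: 0.77
position: [0.3221, -0.3588, 0.2994]
tool_rot: [0.973, -0.23, -0.0, -0.0]
ft_force: [1.4, -0.1, 0.3]
grip_width: 0.0418
```

```bash
python3 - <<'E'
from h import *
print(get_obs()['position'],get_obs()['q'],move((.594,.2150,.26),0))
E
```

```text
[ 0.32209333 -0.35881259  0.29939044] [-1.07170432e+00  2.40173938e-01  1.67750753e+00  2.28484225e-04
  1.22469683e+00 -6.07228759e-01] [array([ -1.4 , -63.48,   3.98]), array([-4.000e-02,  2.000e-02, -2.662e+01])]
```

Call:
drive_tool([
  {"offset":[-1.4,-63,2],"delta_rot":[0,0,-26.6],"jaw":0},
  {"offset":[-1.4,-63,2],"delta_rot":[0,0,-26.6],"jaw":0},
  {"offset":[-1.4,-63,2],"delta_rot":[0,0,-26.6],"jaw":0},
  {"offset":[-1.4,-63,2],"delta_rot":[0,0,-26.6],"jaw":0},
  {"offset":[-1.4,-63,2],"delta_rot":[0,0,-26.6],"jaw":0},
  {"offset":[-1.4,-63,2],"delta_rot":[0,0,-26.6],"jaw":0},
  {"offset":[-1.4,-63,2],"delta_rot":[0,0,-26.6],"jaw":0},
  {"offset":[-1.4,-63,2],"delta_rot":[0,0,-26.6],"jaw":0},
])

```text
time: 1.43
position: [0.4663, -0.0585, 0.289]
tool_rot: [1.0, -0.003, -0.0, -0.0]
ft_force: [0.2, -0.2, 0.2]
grip_width: 0.0011
```

```bash
python3 - <<'E'
from h import *
print(get_obs()['position'],get_obs()['q'],move((.594,.2150,.1),0))
E
```

```text
[ 0.4662852  -0.05854054  0.28895186] [-3.63278828e-01  2.33107539e-01  1.71965800e+00 -1.04937710e-04
  1.18920035e+00 -3.57513574e-01] [array([ 12.62, -27.43,  18.89]), array([-0.  ,  0.02, -0.33])]
```

Call:
drive_tool([
  {"offset":[12.6,-27.4,9],"delta_rot":[0,0,0],"jaw":0},
  {"offset":[12.6,-27.4,9],"delta_rot":[0,0,0],"jaw":0},
  {"offset":[12.6,-27.4,9],"delta_rot":[0,0,0],"jaw":0},
  {"offset":[12.6,-27.4,9],"delta_rot":[0,0,0],"jaw":0},
  {"offset":[12.6,-27.4,9],"delta_rot":[0,0,0],"jaw":0},
  {"offset":[12.6,-27.4,9],"delta_rot":[0,0,0],"jaw":0},
  {"offset":[12.6,-27.4,9],"delta_rot":[0,0,0],"jaw":0},
  {"offset":[12.6,-27.4,9],"delta_rot":[0,0,0],"jaw":0},
])

```text
time: 2.1
position: [0.5941, 0.2165, 0.1971]
tool_rot: [1.0, -0.002, -0.001, -0.001]
ft_force: [0.1, -0.2, 0.0]
grip_width: 0.0007
```

```bash
python3 - <<'E'
from h import *
print(get_obs()['position'],get_obs()['q'],move((.594,.2150,.09),0))
E
```

```text
[0.59410419 0.21648629 0.19708617] [0.17232243 0.56568072 1.43853954 0.00147261 1.13834608 0.17510783] [array([ 0.  ,  0.16, 10.71]), array([-0.07,  0.07, -0.19])]
```

Call:
drive_tool([
  {"offset":[0,0,4],"delta_rot":[0,0,0],"jaw":0},
  {"offset":[0,0,8],"delta_rot":[0,0,0],"jaw":0},
  {"offset":[0,0,11],"delta_rot":[0,0,0],"jaw":0},
  {"offset":[0,0,11.5],"delta_rot":[0,0,0],"jaw":0},
  {"offset":[0,0,11.5],"delta_rot":[0,0,0],"jaw":0},
  {"offset":[0,0,11.5],"delta_rot":[0,0,0],"jaw":0},
  {"offset":[0,0,11.5],"delta_rot":[0,0,0],"jaw":0},
  {"offset":[0,0,11.5],"delta_rot":[0,0,0],"jaw":0},
])

```text
time: 2.77
position: [0.5956, 0.2128, 0.0868]
tool_rot: [1.0, -0.003, 0.002, -0.0]
ft_force: [0.2, 0.2, -0.3]
grip_width: 0.0005
```

```bash
python3 - <<'E'
from h import *
im=camera("side");o=get_obs();print(o['position'],o["ft_force"])
im=cv2.cvtColor(im,cv2.COLOR_RGB2BGR);t=cv2.cvtColor(camera("top"),cv2.COLOR_RGB2BGR)
cv2.imwrite("pics/b1.png",np.hstack([cv2.resize(im[280:450,200:370],(400,400)),cv2.resize(t[150:270,140:260],(400,400))]))
E
```

```text
[0.59529223 0.21271297 0.08657003] [-1.04742657  0.16945403 -0.13561721]
```

View pics/b1.png

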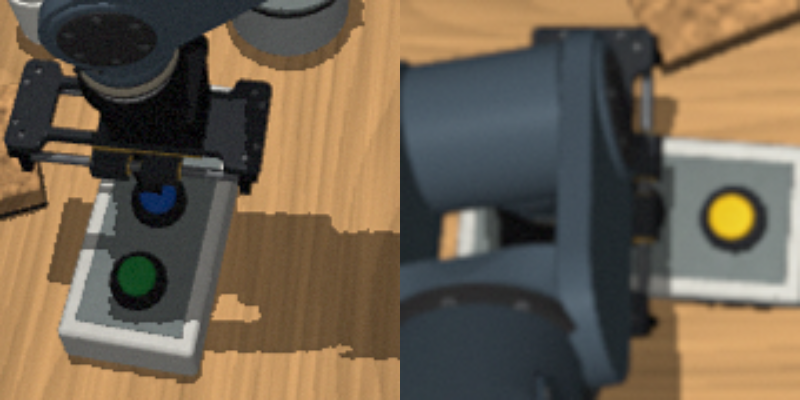

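The side crop shows the shut fingers over the blue button (150,200 in the crop), with green and yellow clear. I'll lower and press, watching the force.

Call:
drive_tool([
  {"offset":[0,-0.2,0.5],"delta_rot":[0,0,0],"jaw":0},
  {"offset":[0,-0.2,1],"delta_rot":[0,0,0],"jaw":0},
  {"offset":[0,-0.2,1.5],"delta_rot":[0,0,0],"jaw":0},
  {"offset":[0,-0.2,1.9],"delta_rot":[0,0,0],"jaw":0},
  {"offset":[0,-0.2,2.1],"delta_rot":[0,0,0],"jaw":0},
  {"offset":[0,-0.2,2.3],"delta_rot":[0,0,0],"jaw":0},
  {"offset":[0,-0.2,2.3],"delta_rot":[0,0,0],"jaw":0},
  {"offset":[0,-0.2,2.3],"delta_rot":[0,0,0],"jaw":0},
])

```text
time: 3.53
position: [0.5942, 0.2149, 0.066]
tool_rot: [1.0, -0.003, 0.001, -0.0]
ft_force: [-7.3, -0.3, 28.3]
grip_width: 0.0005
```

Call:
drive_tool([
  {"offset":[0,0,-0.4],"delta_rot":[0,0,0],"jaw":0},
  {"offset":[0,0,-1],"delta_rot":[0,0,0],"jaw":0},
  {"offset":[0,0,-2],"delta_rot":[0,0,0],"jaw":0},
  {"offset":[0,0,-3],"delta_rot":[0,0,0],"jaw":0},
  {"offset":[0,0,-3],"delta_rot":[0,0,0],"jaw":0},
  {"offset":[0,0,-3],"delta_rot":[0,0,0],"jaw":0},
  {"offset":[0,0,-3],"delta_rot":[0,0,0],"jaw":0},
  {"offset":[0,0,-3],"delta_rot":[0,0,0],"jaw":0},
])

```text
time: 4.2
position: [0.5931, 0.2144, 0.0904]
tool_rot: [1.0, -0.003, -0.001, 0.0]
ft_force: [-0.3, 0.5, -0.3]
grip_width: 0.0006
```

```bash
python3 - <<'E'
from h import *
im=camera("side");o=get_obs();print(o['position'],o["ft_force"],move((.589,.1455,.096),0))
im=cv2.cvtColor(im,cv2.COLOR_RGB2BGR)
cv2.imwrite("pics/b2.png",cv2.resize(im[280:450,200:370],(680,600)))
E
```

```text
[0.59315504 0.21445047 0.09036161] [-0.784701    0.48723864  0.4403234 ] [array([-0.38,  6.9 , -0.56]), array([ 0.02,  0.09, -0.33])]
```

View pics/b2.png

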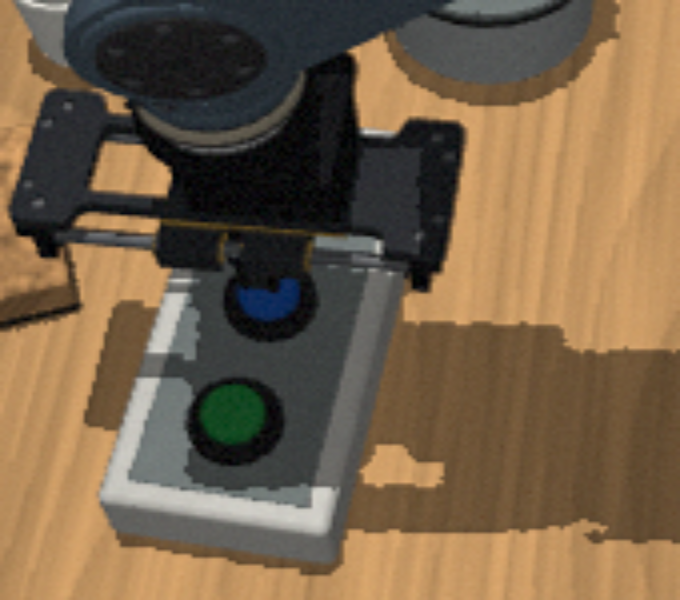

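Call:
drive_tool([
  {"offset":[0,0,-1],"delta_rot":[0,0,0],"jaw":0},
  {"offset":[-0.4,3,-1],"delta_rot":[0,0,0],"jaw":0},
  {"offset":[-0.4,6.9,-1],"delta_rot":[0,0,0],"jaw":0},
  {"offset":[-0.4,6.9,-1],"delta_rot":[0,0,0],"jaw":0},
  {"offset":[-0.4,6.9,0],"delta_rot":[0,0,0],"jaw":0},
  {"offset":[-0.4,6.9,0.7],"delta_rot":[0,0,0],"jaw":0},
  {"offset":[-0.4,6.9,1.3],"delta_rot":[0,0,0],"jaw":0},
  {"offset":[-0.4,6.9,1.3],"delta_rot":[0,0,0],"jaw":0},
])

```text
time: 4.92
position: [0.5878, 0.1466, 0.0762]
tool_rot: [1.0, -0.002, -0.002, 0.0]
ft_force: [0.2, -0.7, 0.1]
grip_width: 0.0007
```

```bash
python3 - <<'E'
from h import *
o=get_obs();print(o['position'],o["ft_force"],move((.589,.1455,.070),0))
E
```

```text
[0.58781187 0.1465678  0.07615336] [ 0.18214703 -0.73168686  0.1105073 ] [array([0.12, 0.11, 0.61]), array([ 0.  ,  0.21, -0.26])]
```

Call:
drive_tool([
  {"offset":[0,0,0.3],"delta_rot":[0,0,0],"jaw":0},
  {"offset":[0,0,0.6],"delta_rot":[0,0,0],"jaw":0},
  {"offset":[0,0,0.6],"delta_rot":[0,0,0],"jaw":0},
  {"offset":[0,0,0.6],"delta_rot":[0,0,0],"jaw":0},
  {"offset":[0,0,0.6],"delta_rot":[0,0,0],"jaw":0},
  {"offset":[0,0,0.6],"delta_rot":[0,0,0],"jaw":0},
  {"offset":[0,0,0.6],"delta_rot":[0,0,0],"jaw":0},
  {"offset":[0,0,0.6],"delta_rot":[0,0,0],"jaw":0},
])

```text
time: 5.58
position: [0.5895, 0.1457, 0.0724]
tool_rot: [1.0, -0.003, 0.0, -0.0]
ft_force: [-0.3, -0.1, 1.7]
grip_width: 0.0005
```

1.7 N at z = 0.0724, so the finger is on the yellow button at the start of its travel. That confirms the blue reading at 0.066 was the end stop. Now the full press on yellow.

Call:
drive_tool([
  {"offset":[0,0,0.3],"delta_rot":[0,0,0],"jaw":0},
  {"offset":[0,0,0.6],"delta_rot":[0,0,0],"jaw":0},
  {"offset":[0,0,0.75],"delta_rot":[0,0,0],"jaw":0},
  {"offset":[0,0,0.75],"delta_rot":[0,0,0],"jaw":0},
  {"offset":[0,0,0.75],"delta_rot":[0,0,0],"jaw":0},
  {"offset":[0,0,0.75],"delta_rot":[0,0,0],"jaw":0},
  {"offset":[0,0,0.75],"delta_rot":[0,0,0],"jaw":0},
  {"offset":[0,0,0.75],"delta_rot":[0,0,0],"jaw":0},
])

```text
time: 6.25
position: [0.5897, 0.1456, 0.0663]
tool_rot: [1.0, -0.003, 0.001, -0.0]
ft_force: [-3.3, 0.8, 12.2]
grip_width: 0.0006
```

Call:
drive_tool([
  {"offset":[0,0,-1],"delta_rot":[0,0,0],"jaw":0},
  {"offset":[0,0,-4],"delta_rot":[0,0,0],"jaw":0},
  {"offset":[0,0,-5],"delta_rot":[0,0,0],"jaw":0},
  {"offset":[0.5,-4,-5],"delta_rot":[0,0,0],"jaw":0},
  {"offset":[0.9,-8,-5],"delta_rot":[0,0,0],"jaw":0},
  {"offset":[0.9,-12,-5],"delta_rot":[0,0,0],"jaw":0},
  {"offset":[0.9,-13.9,-5],"delta_rot":[0,0,0],"jaw":0},
  {"offset":[0.9,-13.9,-4],"delta_rot":[0,0,0],"jaw":0},
])

```text
time: 6.92
position: [0.6003, 0.2896, 0.1061]
tool_rot: [1.0, -0.001, 0.003, -0.001]
ft_force: [-0.2, 0.2, 0.9]
grip_width: 0.0006
```

Call:
drive_tool([
  {"offset":[0,0,2],"delta_rot":[0,0,0],"jaw":0},
  {"offset":[0,0,2.5],"delta_rot":[0,0,0],"jaw":0},
  {"offset":[0,0,2.5],"delta_rot":[0,0,0],"jaw":0},
  {"offset":[0,0,2.5],"delta_rot":[0,0,0],"jaw":0},
  {"offset":[0,0,2.5],"delta_rot":[0,0,0],"jaw":0},
  {"offset":[0,0,2.5],"delta_rot":[0,0,0],"jaw":0},
  {"offset":[0,0,2.5],"delta_rot":[0,0,0],"jaw":0},
  {"offset":[0,0,2.5],"delta_rot":[0,0,0],"jaw":0},
])

```text
time: 7.58
position: [0.5996, 0.2844, 0.0804]
tool_rot: [1.0, -0.003, 0.001, -0.0]
ft_force: [-0.2, -0.4, 1.1]
grip_width: 0.0002
```

```bash
python3 - <<'E'
from h import *
im=camera("side");o=get_obs();print(o['position'],o["ft_force"],move((.598,.285,.065),0))
im=cv2.cvtColor(im,cv2.COLOR_RGB2BGR)
cv2.imwrite("pics/b3.png",cv2.resize(im[280:450,200:370],(680,600)))
E
```

```text
[0.59945793 0.28445662 0.08028562] [ 0.25048333 -0.19161838  0.19802939] [array([-0.15, -0.05,  1.53]), array([-0.02, -0.06, -0.35])]
```

View pics/b3.png

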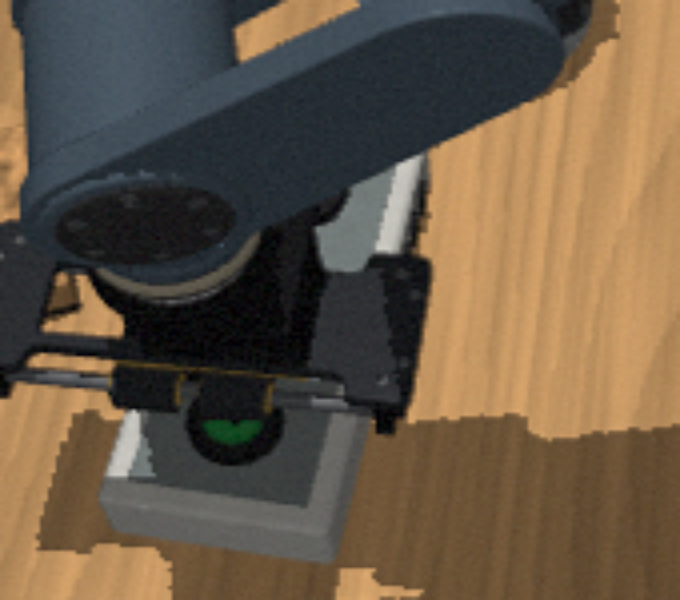

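Fingers are over the green button (235,425 in the crop). Pressing.

Call:
drive_tool([
  {"offset":[-0.1,0,0.5],"delta_rot":[0,0,0],"jaw":0},
  {"offset":[-0.1,0,0.9],"delta_rot":[0,0,0],"jaw":0},
  {"offset":[-0.1,0,1.2],"delta_rot":[0,0,0],"jaw":0},
  {"offset":[-0.1,0,1.5],"delta_rot":[0,0,0],"jaw":0},
  {"offset":[-0.1,0,1.55],"delta_rot":[0,0,0],"jaw":0},
  {"offset":[-0.1,0,1.55],"delta_rot":[0,0,0],"jaw":0},
  {"offset":[-0.1,0,1.55],"delta_rot":[0,0,0],"jaw":0},
  {"offset":[-0.1,0,1.55],"delta_rot":[0,0,0],"jaw":0},
])

```text
time: 8.3
position: [0.5983, 0.2847, 0.0663]
tool_rot: [1.0, -0.003, 0.0, -0.0]
ft_force: [-3.1, -0.7, 12.9]
grip_width: 0.0004
```

Call:
drive_tool([
  {"offset":[0,0,-1],"delta_rot":[0,0,0],"jaw":0},
  {"offset":[0,0,-5],"delta_rot":[0,0,0],"jaw":0},
  {"offset":[0,0,-9],"delta_rot":[0,0,-7],"jaw":0},
  {"offset":[0,0,-13],"delta_rot":[0,0,-14],"jaw":0},
  {"offset":[0,0,-17],"delta_rot":[0,0,-21],"jaw":0},
  {"offset":[0,4,-20],"delta_rot":[0,0,-28],"jaw":0},
  {"offset":[-1,8,-20],"delta_rot":[0,0,-35],"jaw":2},
  {"offset":[-2,12,-20],"delta_rot":[0,0,-42],"jaw":4},
])

```text
time: 8.97
position: [0.5804, 0.1706, 0.2669]
tool_rot: [0.933, 0.359, 0.003, 0.001]
ft_force: [0.4, -0.8, 0.1]
grip_width: 0.0076
```

```bash
python3 - <<'E'
from h import *
o=get_obs();print(o['position'],o["ft_force"],o['q'],move((.515,-.2355,.265),95))
im=camera("side")
im=cv2.cvtColor(im,cv2.COLOR_RGB2BGR)
cv2.imwrite("pics/b4.png",im)
E
```

```text
[0.58044822 0.17062171 0.26687625] [ 0.37264224 -0.8391702   0.09159929] [ 1.01565897e-01  4.51374386e-01  1.43780203e+00 -3.80008742e-04
  1.24596284e+00 -6.32186990e-01] [array([-32.06,  25.77,   0.13]), array([  0.35,  -0.16, -52.95])]
```

View pics/b4.png

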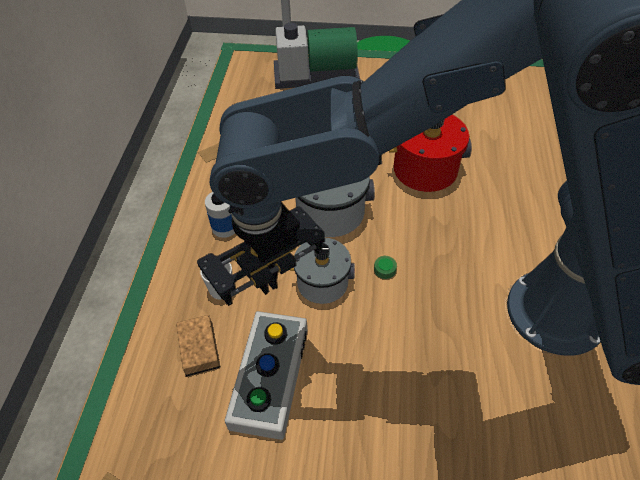

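All buttons are up and the cup, can and cork are undisturbed. On to the pot.

Call:
drive_tool([
  {"offset":[-31.5,25.3,-1],"delta_rot":[0,0,-52],"jaw":8.7},
  {"offset":[-31.5,25.3,-1],"delta_rot":[0,0,-52],"jaw":8.7},
  {"offset":[-31.5,25.3,-1],"delta_rot":[0,0,-52],"jaw":8.7},
  {"offset":[-31.5,25.3,-1],"delta_rot":[0,0,-52],"jaw":8.7},
  {"offset":[-31.5,25.3,-1],"delta_rot":[0,0,-52],"jaw":8.7},
  {"offset":[-31.5,25.3,-1],"delta_rot":[0,0,-52],"jaw":8.7},
  {"offset":[-31.5,25.3,-1],"delta_rot":[0,0,-52],"jaw":8.7},
  {"offset":[-31.5,25.3,-1],"delta_rot":[0,0,-52],"jaw":8.7},
])

```text
time: 9.68
position: [0.5266, -0.1348, 0.2713]
tool_rot: [0.683, 0.731, 0.0, -0.001]
ft_force: [0.8, 0.2, -0.5]
grip_width: 0.0633
```

```bash
python3 - <<'E'
from h import *
o=get_obs();print(o['position'],o['q'],move((.515,-.2355,.235),95))
E
```

```text
[ 0.52656489 -0.13478822  0.271313  ] [-4.56558507e-01  3.61715772e-01  1.57708531e+00  5.60235538e-04
  1.20427527e+00 -2.09499955e+00] [array([-9.97, -1.83,  3.62]), array([-0.06, -0.07, -1.14])]
```

Call:
drive_tool([
  {"offset":[-3.5,-0.6,0],"delta_rot":[0,0,-1],"jaw":8.7},
  {"offset":[-7,-1.2,0],"delta_rot":[0,0,-1],"jaw":8.7},
  {"offset":[-9.8,-1.8,1],"delta_rot":[0,0,-1],"jaw":8.7},
  {"offset":[-9.8,-1.8,2],"delta_rot":[0,0,-1],"jaw":8.7},
  {"offset":[-9.8,-1.8,2],"delta_rot":[0,0,-1],"jaw":8.7},
  {"offset":[-9.8,-1.8,2],"delta_rot":[0,0,-1],"jaw":8.7},
  {"offset":[-9.8,-1.8,2],"delta_rot":[0,0,-1],"jaw":8.7},
  {"offset":[-9.8,-1.8,2],"delta_rot":[0,0,-1],"jaw":8.7},
])

```text
time: 10.35
position: [0.516, -0.2315, 0.2521]
tool_rot: [0.678, 0.735, 0.0, 0.0]
ft_force: [-0.2, -1.4, -0.4]
grip_width: 0.0871
```

```bash
python3 - <<'E'
from h import *
im=camera("side")
o=get_obs();print(o['position'],o['q'],o['ft_force'],move((.515,-.2355,.153),95))
im=cv2.cvtColor(im,cv2.COLOR_RGB2BGR)
cv2.imwrite("pics/b5.png",cv2.resize(im[60:270,230:440],(600,600),interpolation=2))
E
```

```text
[ 0.51605231 -0.23164033  0.25227986] [-6.19514293e-01  4.12983868e-01  1.54960602e+00  1.70368134e-04
  1.17832117e+00 -2.27180928e+00] [-0.38612531  0.0331664  -0.38784699] [array([-0.37, -0.14,  9.93]), array([ 0.04,  0.02, -0.33])]
```

View pics/b5.png

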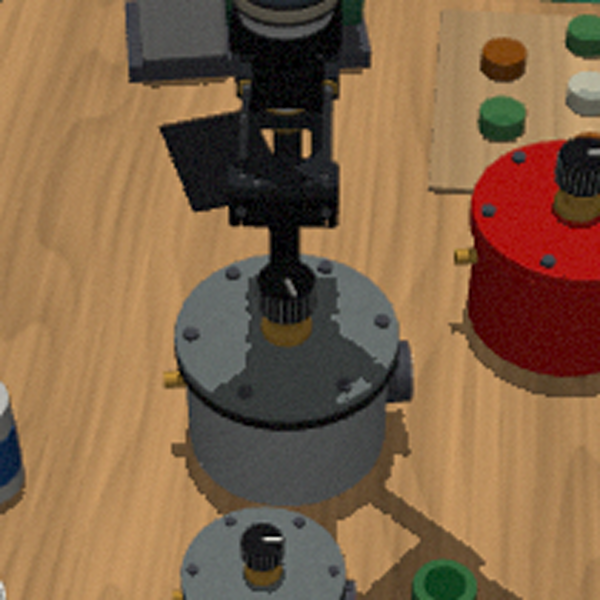

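Call:
drive_tool([
  {"offset":[-0.3,-0.1,2],"delta_rot":[0,0,0],"jaw":8.7},
  {"offset":[-0.3,-0.1,4],"delta_rot":[0,0,0],"jaw":8.7},
  {"offset":[-0.3,-0.1,6],"delta_rot":[0,0,0],"jaw":8.7},
  {"offset":[-0.3,-0.1,8],"delta_rot":[0,0,0],"jaw":8.7},
  {"offset":[-0.3,-0.1,9.2],"delta_rot":[0,0,0],"jaw":8.7},
  {"offset":[-0.3,-0.1,9.7],"delta_rot":[0,0,0],"jaw":8.7},
  {"offset":[-0.3,-0.1,9.7],"delta_rot":[0,0,0],"jaw":8.7},
  {"offset":[-0.3,-0.1,9.7],"delta_rot":[0,0,0],"jaw":8.7},
])

```text
time: 11.07
position: [0.5155, -0.2357, 0.1554]
tool_rot: [0.678, 0.735, 0.0, 0.001]
ft_force: [0.1, -0.3, -0.4]
grip_width: 0.0868
```

```bash
python3 - <<'E'
from h import *
im=camera("side")
o=get_obs();print(o['position'],o['q'],o['ft_force'],move((.515,-.2355,.153),95))
im=cv2.cvtColor(im,cv2.COLOR_RGB2BGR)
cv2.imwrite("pics/b6.png",cv2.resize(im[100:240,260:400],(600,600),interpolation=2))
E
```

```text
[ 0.51566303 -0.23605401  0.15580733] [-6.26298537e-01  5.36237330e-01  1.64645403e+00  1.68930329e-05
  9.56762373e-01 -2.27734723e+00] [0.13033825 0.45820305 0.46539981] [array([ 0.06, -0.06,  0.28]), array([ 0.09,  0.08, -0.4 ])]
```

View pics/b6.png

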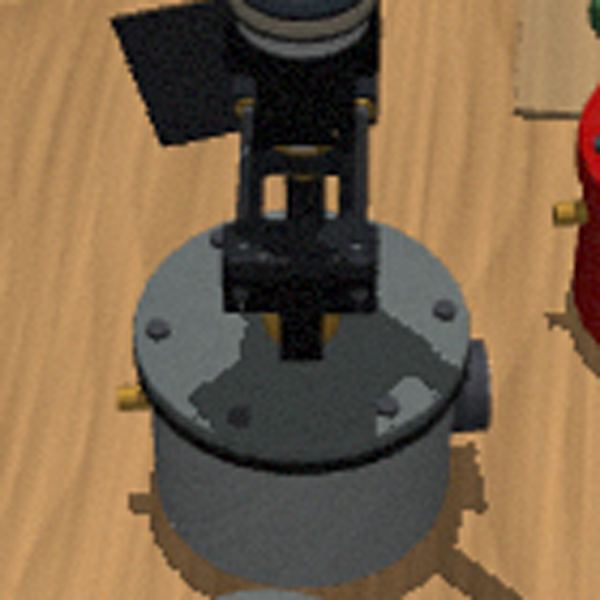

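Call:
drive_tool([
  {"offset":[0,0,0.2],"delta_rot":[0,0,0],"jaw":7.5},
  {"offset":[0,0,0.2],"delta_rot":[0,0,0],"jaw":6},
  {"offset":[0,0,0.2],"delta_rot":[0,0,0],"jaw":5},
  {"offset":[0,0,0.2],"delta_rot":[0,0,0],"jaw":4},
  {"offset":[0,0,0.2],"delta_rot":[0,0,0],"jaw":4},
  {"offset":[0,0,0.2],"delta_rot":[0,0,0],"jaw":4},
  {"offset":[0,0,0.2],"delta_rot":[0,0,0],"jaw":4},
  {"offset":[0,0,0.2],"delta_rot":[0,0,0],"jaw":4},
], squeeze=25)

```text
time: 11.78
position: [0.515, -0.2376, 0.1528]
tool_rot: [0.678, 0.735, -0.001, 0.001]
ft_force: [-0.9, -4.6, -1.0]
grip_width: 0.045
```

```bash
python3 - <<'E'
from h import *
o=get_obs();print(o['position'],o['q'][5],o['ft_force'],o['moment'],o['grip_width'])
E
```

```text
[ 0.51500659 -0.2375836   0.15280875] -2.2772492489885603 [-0.94209261 -4.5761996  -0.96214482] [-0.61131499  0.06267056 -0.06849572] 0.0450279703837959
```

Call:
drive_tool([
  {"offset":[-0.2,0,0.2],"delta_rot":[0,0,0],"jaw":4},
  {"offset":[-0.2,0,0.22],"delta_rot":[0,0,5],"jaw":4},
  {"offset":[-0.2,0,0.23],"delta_rot":[0,0,10],"jaw":4},
  {"offset":[-0.2,0,0.25],"delta_rot":[0,0,16],"jaw":4},
  {"offset":[-0.2,0,0.27],"delta_rot":[0,0,22],"jaw":4},
  {"offset":[-0.2,0,0.28],"delta_rot":[0,0,28],"jaw":4},
  {"offset":[-0.2,0,0.28],"delta_rot":[0,0,30],"jaw":4},
  {"offset":[-0.2,0,0.28],"delta_rot":[0,0,30],"jaw":4},
])

```text
time: 12.45
position: [0.5152, -0.2366, 0.1518]
tool_rot: [0.846, 0.533, 0.001, -0.001]
ft_force: [-2.1, 3.6, 11.5]
grip_width: 0.0452
```

```bash
cat > st.py <<'E'
from h import *
o=get_obs();x=R.from_quat(o["tool_rot"]).as_matrix()[:,0]
print(o['position'].round(4),"q6",o['q'][5].round(3),"yaw",np.degrees(np.arctan2(x[1],x[0])).round(2),o['ft_force'].round(2),o['moment'].round(3),o['grip_width'].round(4), "tq6",o['joint_torque'][5].round(3))
# moment of force at TCP?
E
python3 st.py
```

```text
Traceback (most recent call last):
  File "st.py", line 3, in <module>
    print(o['position'].round(4),"q6",o['q'][5].round(3),"yaw",np.degrees(np.arctan2(x[1],x[0])).round(2),o['ft_force'].round(2),o['moment'].round(3),o['grip_width'].round(4), "tq6",o['joint_torque'][5].round(3))
                                                                                                                                                      ^^^^^^^^^^^^^^^^^^^^^
AttributeError: 'float' object has no attribute 'round'
```

```bash
sed -i "s/o\['grip_width'\].round(4)/o['grip_width']/" st.py; python3 st.py; python3 - <<'E'
from h import *
r=R.from_quat(get_obs()["tool_rot"]);print(r.inv().apply([-.05,.08,.15]))
E
```

```text
[ 0.5152 -0.2366  0.1518] q6 -1.755 yaw 64.46 [-2.06  3.56 11.48] [ 0.7    0.193 -0.068] 0.045231998473489854 tq6 0.125
[ 0.05094334 -0.07958257 -0.1499046 ]
```

Call:
drive_tool([
  {"offset":[0.05,-0.08,-0.1],"delta_rot":[0,0,5],"jaw":4},
  {"offset":[0.05,-0.08,-0.1],"delta_rot":[0,0,10],"jaw":4},
  {"offset":[0.05,-0.08,-0.1],"delta_rot":[0,0,15],"jaw":4},
  {"offset":[0.05,-0.08,-0.1],"delta_rot":[0,0,20],"jaw":4},
  {"offset":[0.05,-0.08,-0.1],"delta_rot":[0,0,25],"jaw":4},
  {"offset":[0.05,-0.08,-0.1],"delta_rot":[0,0,30],"jaw":4},
  {"offset":[0.05,-0.08,-0.1],"delta_rot":[0,0,30],"jaw":4},
  {"offset":[0.05,-0.08,-0.1],"delta_rot":[0,0,30],"jaw":4},
])

```text
time: 13.12
position: [0.5158, -0.2358, 0.1514]
tool_rot: [0.955, 0.297, 0.002, -0.001]
ft_force: [3.2, 4.7, 2.5]
grip_width: 0.0455
```

```bash
python3 st.py
```

```text
[ 0.5158 -0.2358  0.1514] q6 -1.233 yaw 34.54 [3.2  4.74 2.54] [ 0.639 -0.637 -0.088] 0.045477202696557556 tq6 -0.035
```

Call:
drive_tool([
  {"offset":[0,-0.05,0.02],"delta_rot":[0,0,6],"jaw":4},
  {"offset":[0,-0.05,0.03],"delta_rot":[0,0,12],"jaw":4},
  {"offset":[0,-0.05,0.04],"delta_rot":[0,0,18],"jaw":4},
  {"offset":[0,-0.05,0.05],"delta_rot":[0,0,24],"jaw":4},
  {"offset":[0,-0.05,0.06],"delta_rot":[0,0,30],"jaw":4},
  {"offset":[0,-0.05,0.06],"delta_rot":[0,0,30],"jaw":4},
  {"offset":[0,-0.05,0.06],"delta_rot":[0,0,30],"jaw":4},
  {"offset":[0,-0.05,0.06],"delta_rot":[0,0,30],"jaw":4},
])

```text
time: 13.78
position: [0.5167, -0.2352, 0.1509]
tool_rot: [0.999, 0.04, 0.003, -0.001]
ft_force: [5.9, 4.9, 1.2]
grip_width: 0.0452
```

```bash
python3 st.py
```

```text
[ 0.5167 -0.2352  0.1509] q6 -0.711 yaw 4.63 [5.86 4.88 1.2 ] [ 0.896 -1.133  0.353] 0.045189582834615376 tq6 0.34
```

The z moment has risen to 0.35 N m after about 90°, and the image estimate had the stop about 88° away. I'll turn a bit further to confirm.

Call:
drive_tool([
  {"offset":[-0.1,0.08,0],"delta_rot":[0,0,2],"jaw":4},
  {"offset":[-0.1,0.08,0],"delta_rot":[0,0,4],"jaw":4},
  {"offset":[-0.1,0.08,0],"delta_rot":[0,0,6],"jaw":4},
  {"offset":[-0.1,0.08,0],"delta_rot":[0,0,8],"jaw":4},
  {"offset":[-0.1,0.08,0],"delta_rot":[0,0,8],"jaw":4},
  {"offset":[-0.1,0.08,0],"delta_rot":[0,0,8],"jaw":4},
  {"offset":[-0.1,0.08,0],"delta_rot":[0,0,8],"jaw":4},
  {"offset":[-0.1,0.08,0],"delta_rot":[0,0,8],"jaw":4},
])

```text
time: 14.45
position: [0.517, -0.236, 0.151]
tool_rot: [1.0, -0.029, 0.004, -0.001]
ft_force: [9.9, 6.1, 0.5]
grip_width: 0.0453
```

```bash
python3 st.py
```

```text
[ 0.517 -0.236  0.151] q6 -0.574 yaw -3.33 [9.87 6.06 0.49] [ 1.045 -1.566  0.556] 0.045257604400413036 tq6 0.563
```

Call:
drive_tool([
  {"offset":[0.2,-0.15,0],"delta_rot":[0,0,0],"jaw":4},
  {"offset":[0.2,-0.15,0],"delta_rot":[0,0,0],"jaw":4},
  {"offset":[0.2,-0.15,0],"delta_rot":[0,0,2],"jaw":4},
  {"offset":[0.2,-0.15,0],"delta_rot":[0,0,4],"jaw":4},
  {"offset":[0.2,-0.15,0],"delta_rot":[0,0,6],"jaw":4},
  {"offset":[0.2,-0.15,0],"delta_rot":[0,0,6],"jaw":4},
  {"offset":[0.2,-0.15,0],"delta_rot":[0,0,6],"jaw":4},
  {"offset":[0.2,-0.15,0],"delta_rot":[0,0,6],"jaw":4},
])

```text
time: 15.12
position: [0.5172, -0.2362, 0.151]
tool_rot: [0.997, -0.081, 0.002, 0.0]
ft_force: [4.7, 2.9, 1.5]
grip_width: 0.0455
```

```bash
python3 st.py
```

```text
[ 0.5172 -0.2362  0.151 ] q6 -0.465 yaw -9.33 [4.71 2.89 1.51] [ 0.486 -0.938  0.676] 0.04545040386858116 tq6 0.688
```

The moment is 0.68 N m, far above the 0.1 of friction, and z has stopped sinking, so the cap is at its stop. I'll back off in small steps to find where the wind-up ends.

Call:
drive_tool([
  {"offset":[0.08,-0.05,0],"delta_rot":[0,0,-1],"jaw":4},
  {"offset":[0.08,-0.05,0],"delta_rot":[0,0,-2],"jaw":4},
  {"offset":[0.08,-0.05,0],"delta_rot":[0,0,-3],"jaw":4},
  {"offset":[0.08,-0.05,0],"delta_rot":[0,0,-4],"jaw":4},
  {"offset":[0.08,-0.05,0],"delta_rot":[0,0,-4],"jaw":4},
  {"offset":[0.08,-0.05,0],"delta_rot":[0,0,-4],"jaw":4},
  {"offset":[0.08,-0.05,0],"delta_rot":[0,0,-4],"jaw":4},
  {"offset":[0.08,-0.05,0],"delta_rot":[0,0,-4],"jaw":4},
])

```text
time: 15.78
position: [0.5171, -0.2361, 0.1509]
tool_rot: [0.999, -0.048, 0.001, 0.0]
ft_force: [4.2, 2.5, 5.5]
grip_width: 0.0454
```

```bash
python3 st.py
```

```text
[ 0.5171 -0.2361  0.1509] q6 -0.531 yaw -5.45 [4.19 2.52 5.48] [ 0.303 -0.737 -0.017] 0.04537307714941568 tq6 -0.018
```

Call:
drive_tool([
  {"offset":[0,0,0],"delta_rot":[0,0,-1],"jaw":4},
  {"offset":[0,0,0],"delta_rot":[0,0,-2],"jaw":4},
  {"offset":[0,0,0],"delta_rot":[0,0,-3],"jaw":4},
  {"offset":[0,0,0],"delta_rot":[0,0,-4],"jaw":4},
  {"offset":[0,0,0],"delta_rot":[0,0,-4],"jaw":4},
  {"offset":[0,0,0],"delta_rot":[0,0,-4],"jaw":4},
  {"offset":[0,0,0],"delta_rot":[0,0,-4],"jaw":4},
  {"offset":[0,0,0],"delta_rot":[0,0,-4],"jaw":4},
])

```text
time: 16.45
position: [0.517, -0.2361, 0.151]
tool_rot: [1.0, -0.013, 0.001, 0.0]
ft_force: [3.9, 2.1, 6.2]
grip_width: 0.0453
```

```bash
python3 st.py
```

```text
[ 0.517  -0.2361  0.151 ] q6 -0.601 yaw -1.44 [3.86 2.12 6.25] [ 0.259 -0.714 -0.032] 0.04527893159505975 tq6 -0.018
```

The wind-up released within about 3.5° (moment near 0), so the cap left its stop at yaw of about −6°. The target is therefore yaw ≈ 84°, another −85.5°, rising about 2 mm.

Call:
drive_tool([
  {"offset":[0.05,-0.05,-0.1],"delta_rot":[0,0,-5],"jaw":4},
  {"offset":[0.05,-0.05,-0.12],"delta_rot":[0,0,-10],"jaw":4},
  {"offset":[0.05,-0.05,-0.14],"delta_rot":[0,0,-15],"jaw":4},
  {"offset":[0.05,-0.05,-0.16],"delta_rot":[0,0,-20],"jaw":4},
  {"offset":[0.05,-0.05,-0.18],"delta_rot":[0,0,-25],"jaw":4},
  {"offset":[0.05,-0.05,-0.18],"delta_rot":[0,0,-30],"jaw":4},
  {"offset":[0.05,-0.05,-0.18],"delta_rot":[0,0,-30],"jaw":4},
  {"offset":[0.05,-0.05,-0.18],"delta_rot":[0,0,-30],"jaw":4},
])

```text
time: 17.12
position: [0.5163, -0.2362, 0.1518]
tool_rot: [0.969, 0.246, -0.001, 0.0]
ft_force: [0.7, -2.3, 0.3]
grip_width: 0.0454
```

```bash
python3 st.py; python3 - <<'E'
from h import *
o=get_obs();r=R.from_quat(o["tool_rot"]);print(r.inv().apply(o['ft_force']/50))
E
```

```text
[ 0.5163 -0.2362  0.1518] q6 -1.121 yaw 28.47 [ 0.65 -2.3   0.26] [-0.358 -0.447  0.145] 0.045443694998869334 tq6 0.018
[-0.01044417  0.04659839 -0.0051064 ]
```

Call:
drive_tool([
  {"offset":[0,0.05,-0.01],"delta_rot":[0,0,-5],"jaw":4},
  {"offset":[0,0.05,-0.02],"delta_rot":[0,0,-10],"jaw":4},
  {"offset":[0,0.05,-0.03],"delta_rot":[0,0,-15],"jaw":4},
  {"offset":[0,0.05,-0.04],"delta_rot":[0,0,-20],"jaw":4},
  {"offset":[0,0.05,-0.05],"delta_rot":[0,0,-25],"jaw":4},
  {"offset":[0,0.05,-0.06],"delta_rot":[0,0,-30],"jaw":4},
  {"offset":[0,0.05,-0.06],"delta_rot":[0,0,-30],"jaw":4},
  {"offset":[0,0.05,-0.06],"delta_rot":[0,0,-30],"jaw":4},
])

```text
time: 17.78
position: [0.5158, -0.2367, 0.1525]
tool_rot: [0.873, 0.488, -0.001, -0.0]
ft_force: [-3.5, -5.3, 1.5]
grip_width: 0.0452
```

```bash
python3 st.py; python3 - <<'E'
from h import *
o=get_obs();r=R.from_quat(o["tool_rot"]);print(r.inv().apply(o['ft_force']/50))
E
```

```text
[ 0.5158 -0.2367  0.1525] q6 -1.644 yaw 58.41 [-3.48 -5.27  1.51] [-0.665  0.178  0.116] 0.04519327219931871 tq6 0.019
[-0.12624116 -0.00412827 -0.02982264]
```

Call:
drive_tool([
  {"offset":[-0.1,0,-0.01],"delta_rot":[0,0,-5],"jaw":4},
  {"offset":[-0.1,0,-0.03],"delta_rot":[0,0,-10],"jaw":4},
  {"offset":[-0.1,0,-0.05],"delta_rot":[0,0,-15],"jaw":4},
  {"offset":[-0.1,0,-0.06],"delta_rot":[0,0,-20],"jaw":4},
  {"offset":[-0.1,0,-0.07],"delta_rot":[0,0,-23],"jaw":4},
  {"offset":[-0.1,0,-0.07],"delta_rot":[0,0,-25.5],"jaw":4},
  {"offset":[-0.1,0,-0.07],"delta_rot":[0,0,-25.5],"jaw":4},
  {"offset":[-0.1,0,-0.07],"delta_rot":[0,0,-25.5],"jaw":4},
])

```text
time: 18.45
position: [0.5156, -0.2373, 0.1531]
tool_rot: [0.744, 0.669, -0.001, -0.0]
ft_force: [-1.3, -5.4, -0.6]
grip_width: 0.0455
```

Call:
drive_tool([
  {"offset":[0,0,0],"delta_rot":[0,0,0],"jaw":4},
  {"offset":[0,0,0],"delta_rot":[0,0,0],"jaw":4},
  {"offset":[0,0,0],"delta_rot":[0,0,0],"jaw":4},
  {"offset":[0,0,0],"delta_rot":[0,0,0],"jaw":4},
  {"offset":[0,0,0],"delta_rot":[0,0,0],"jaw":4},
  {"offset":[0,0,0],"delta_rot":[0,0,0],"jaw":4},
  {"offset":[0,0,0],"delta_rot":[0,0,0],"jaw":4},
  {"offset":[0,0,0],"delta_rot":[0,0,0],"jaw":4},
])

```text
time: 19.12
position: [0.5156, -0.2372, 0.1531]
tool_rot: [0.744, 0.669, -0.001, -0.0]
ft_force: [-1.1, -6.4, 0.5]
grip_width: 0.0453
```

```bash
python3 st.py; python3 - <<'E'
from h import *
for n in("side","top"):
    im=cv2.cvtColor(camera(n),cv2.COLOR_RGB2BGR)
    if n=="side": s=im
    else: t=im
cv2.imwrite("pics/end.png",np.hstack([cv2.resize(s,(400,300)),cv2.resize(t,(400,300))]))
cv2.imwrite("pics/end2.png",cv2.resize(s[110:210,280:380],(600,600),interpolation=2))
E
```

```text
[ 0.5156 -0.2372  0.1531] q6 -2.09 yaw 83.91 [-1.12 -6.37  0.45] [-0.602  0.146  0.081] 0.0452605676999034 tq6 0.081
```

View pics/end.png

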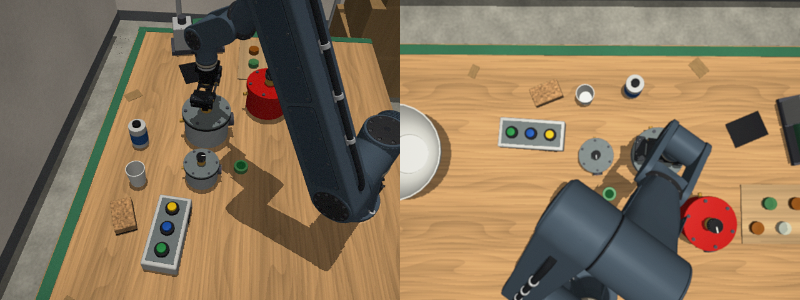

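View pics/end2.png

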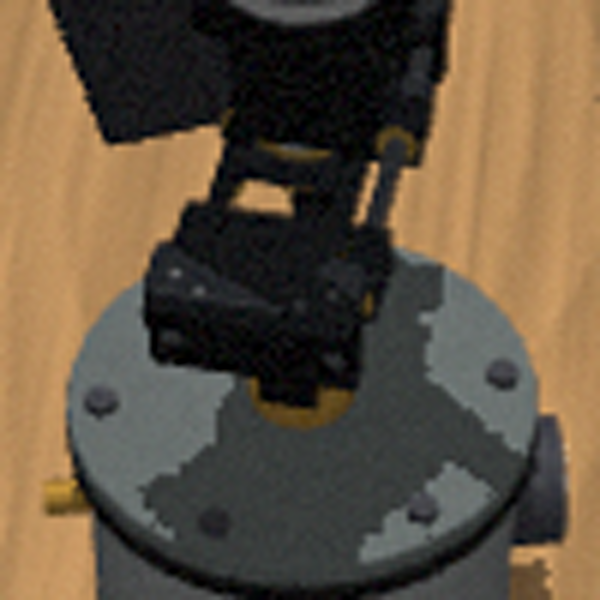

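The whole-scene views show all three buttons up and the cup, can, cork and pots in their places. In the crop the fingers still hold the cap at about (290,370). The tool is at rest with a 45 mm opening. Handing in.

```bash
python3 -c "
from rig import *
print(hand_in())"
```

```text
the job is handed in; nothing more can be done
None
```

I pressed blue, yellow and green in that order, then screwed the cap on the large grey pot down to its stop and backed it off about 90°. I handed the job in at about 19 s, still gripping the cap.

- **Buttons:** each press ran to the end of its travel, stopping at about z = 0.066 m with 28, 12 and 13 N. The later pictures show all three up again.
- **Stop:** the tightening moment rose to 0.68 N m, against thread friction of about 0.1. It began to rise after about 90° of turning, and the white line in the first picture had put the stop about 88° away. The pads then slipped roughly 13° on the cap. I allowed for that by measuring the quarter turn from where the wind-up released, at yaw of about −6°. The final yaw was 83.9°.
- **Last checks:** the arm was steady, with a 45 mm opening on the 46 mm cap at a 25 N grip setting. About 6 N of sideways force remained. The cup, can and sanding block looked undisturbed in the last pictures.
- **Not confirmed:** the gripper hid the white line, so I could not see the final cap angle. It is inferred from tool yaw and moment, and I estimate it is good to a few degrees. The casting's position was not checked up close.

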